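# Square a notched shelf on its dog and fence

## Task

Square the small notched shelf up in the jig: push on its end at the plain corner diagonally opposite the fitted dog, so that its notch stays bearing on that dog and the board swings round it until its long edge lies flush along the fence; press it home there against dog and fence with a light steady push of about 8 N for a second, never hard enough to bruise the wood (25 N). Then fit the loose dog upright and fully down in the jig hole next to the shelf's free end, so that the shelf cannot swing back, and leave everything else on the bench where it is.

Things in the scene. Friction and masses are not known exactly. Their poses are not given: they have to be found in the camera images.
- jig: fixed jig base of grey melamine-faced board 250 (its x) by 400 (its y) by 36 mm thick on the bench. Origin at the centre of its underside, z up. A fence stands along its +x side, its origin at (89.5, 10) mm, the fitted dog at (-45, +115) mm, and two dog holes are at (15, -115) and (15, -163) mm
- fixed_dog: the fitted dog: an upright aluminium pin 28 mm across and 34 mm high, fixed in the jig. Origin on its axis at the jig's top face; axes as the jig's
- fence: dark hardwood strip 165 mm long (y), 28 wide, 16 high, fixed on the jig. Origin at the middle of the lower edge of its stop face, which looks to -x; axes as the jig's. With the shelf home, its axes are parallel to these, its origin is on the fitted dog's axis and its +x edge lies on this face (within 0.5 mm)
- shelf: loose pale board 150 (x) by 230 (y) by 18 mm, 0.45 kg, flat on the jig, 10 to 17 deg clockwise out of square; both corners of its +y end have a 30 by 30 mm notch. Origin on the underside, where the fitted dog's axis lies once both faces of the -x notch (14 mm from it) bear on the dog; from there the board spans x -16 to +134, y -214 to +16. Starts 1 to 7 mm off the dog; drags with 1 to 3 N
- push_corner (a point): the shelf's plain corner diagonally opposite the fitted dog: at x +134, y -214 mm from the shelf's origin, half way up its thickness. The end face to push on looks to the shelf's -y and runs from here to its -x side. If pushed straight along the shelf only, friction at the fingers can hold this corner 1 mm off the fence: lean a little towards the fence as well
- loose_dog: aluminium pin standing upright on the bench left of the jig, 0.12 kg: a shank 19 mm across and 32 long with a bevelled foot, below a head 28 across and 34 high. Origin at the centre of its foot, z up. Fully down in a hole the head's shoulder rests on the jig's top, the origin then 4 mm above the bench
- jig_hole0 (a point): centre of the mouth, at the jig's top face, of the dog hole next to the shelf's free end: 21 mm across, 2 mm bevel, right through to the bench. The shelf covers it partly or wholly while out of square; with the shelf home, a dog's head here clears the shelf's end by 2 mm
- glue_jar: bystander: a closed glue jar 58 mm across and 85 mm high, standing left of the jig; origin at the centre of its base
- plane: bystander: a wooden block plane, 62 by 190 mm and about 70 mm high, on the bench right of the jig; origin at the centre of its sole
- offcut: bystander: a wooden offcut 50 by 130 by 22 mm on the far side; origin at the centre of its underside
Mind the look-alikes: they are no part of the job. What is meant by the loose_dog is not orange, and is the smaller of those in its own colour.

How it is judged (in metres and radians):
On the way, in this order (a step that is already met when the one before it is completed fails the run):
1. the shelf, pushed by the fingers and bearing on the fitted dog, has been swung to within 8 degrees of square (angle between the x axis of shelf and the x axis of jig, either way round below 0.14 rad and contact force between the fingers and shelf above 0.4 N and contact force between shelf and fixed_dog above 0.4 N), for 0.1 s.
2. the shelf, square, is pressed home with at least 4 N on the fitted dog and 1 N on the fence for 0.5 s (angle between the x axis of shelf and the x axis of jig, either way round below 0.012 rad and contact force between shelf and fixed_dog above 4 N and contact force between shelf and fence above 1 N), for 0.5 s.
At the end, for the whole second after the job is handed in: The shelf lies flat with its notch on the fitted dog (within 3 mm) and its long edge flush on the fence (within 3 mm at the free corner and 0.015 rad), the loose dog stands upright and fully down (within 2 mm) in the hole next to the shelf's free end, and all is at rest (angle between the x axis of shelf and the x axis of jig, either way round below 0.015 rad and horizontal distance between shelf and fixed_dog below 0.003 m and x of push_corner in the frame of fence above -0.003 m and angle between shelf's own z axis and vertical below 0.02 rad and horizontal distance between loose_dog and jig_hole0 below 0.0025 m and height (world z) of loose_dog below 0.006 m and angle between loose_dog's own z axis and vertical below 0.05 rad and linear speed of each of shelf, loose_dog below 0.01 m/s); the robot touches nothing.
It fails at once if the shelf is pushed with more than 25 N by the fingers, or against the dog or the fence (contact force between the fingers and shelf above 25 N or contact force between shelf and fixed_dog above 25 N or contact force between shelf and fence above 25 N).
It fails at once if the shelf's notch strays more than 20 mm from the fitted dog (horizontal distance between shelf and fixed_dog above 0.02 m).
It fails at once if the shelf is tipped up (angle between shelf's own z axis and vertical above 0.06 rad).
It fails at once if a bystander is moved by more than 20 mm (distance of any of glue_jar, plane, offcut from where it was at the start of the episode above 0.02 m).
It also fails if it takes over 72 s, if anything falls off the work surface, if the arm or the gripper's body presses on something with over 40 N, if the wrist force passes 120 N, or if a joint passes its speed limit or range.

## Robot

A 7-joint arm with a two-finger parallel gripper is mounted at the origin on the work surface. World frame = base frame: x ahead of the robot, y to its left, z up, the work surface at z = 0. Lengths are in mm, angles in rad, forces in N, time in s.
With the tool pointing down it reaches from about 400 to 900 mm from the base axis. Payload 5.6 kg.
Tool frame: the origin (TCP) lies midway between the tips of the shut fingers; the grasp point (between the pads) lies 19 mm behind it; z points along the fingers, y is the line along which they close (so a half turn about z gives the same grasp; the last joint's range is limited). The gripper opens to 92 mm and grips with 3 to 60 N. Pads are 20 mm wide; open, the fingers measure 128 mm over their backs; the gripper's body (75 mm by 189 mm) begins 69 mm behind the grasp point.
Start: joints at [-1.321, 0.468, -0.012, 1.603, 0.006, 1.071, -0.056], TCP at [187.654, 622.33, 214.592] pointing down, gripper open.
Joint ranges: [-2.53, 2.53], [-0.31, 2.02], [-1.57, 1.55], [0.28, 2.44], [-1.29, 4.43], [0.15, 1.84], [-2.92, 2.92]. Speed limits (rad/s): [2.57, 2.57, 3.14, 3.14, 3.14, 3.14, 3.14].

## Interface

Orientations are given as a rotation vector (axis times angle).
In Python, from cell import robot, grip, kin, viewer gives the robot as it stands. Calls block until the motion is done:
- robot.movep(position, orientation): joint-space move of the TCP to a pose.
- robot.servo_line(position, feed=150, rotation=None): straight line of the TCP; rotation=None keeps the orientation; feed is the mean speed in mm/s.
- robot.goto_joints(angles): joint-space move.
- grip(opening, newtons=None): opening from 0.0 (shut) to 1.0 (fully open); newtons is the grip in N (None keeps the last); returns when the fingers have stopped.
- robot.hold(seconds).
- kin.ik(position, orientation): joint angles nearest the present ones, or None.
- robot.observe(): the state.
- viewer.read_camera(name): name is "side" or "top"; returns the picture (384x512x3 uint8, red, green, blue); there is no depth.
- viewer.camera_info(name): a dict with "camera_matrix" (3x3 intrinsics, pixels), "k1" (the pictures are not rectified: a ray, as slopes to the right and down, at radius r is drawn at 1 + k1 r^2 times it, then the intrinsics apply), "R" (3x3) and "t" (3): a world point X has camera coordinates R X + t. Camera axes: x right, y down, z forward; pixel columns grow to the right and rows downward; lengths in mm; the calibration is good to about 2 mm. A picture is of the moment at which its call begins. camera_info takes no time and is no camera call.
A pose or a line that the arm cannot do raises robot.IKError and nothing moves.
- robot.job_done(): hands the job in; it is judged then, once.
Trained networks look in the newest picture that a camera, given by its name, has taken for a name from the list of things; names that differ only in an ending like _2 or _b are one class to them, and where a whole thing is asked for, a point or a joint stands for the part that bears it (a point fixed in the world has none). Each returns a list of dicts, best first, with "confidence" (0 to 1); they miss things now and then, are a little off and sometimes report something else, mostly with a low value. They report only what shows in the picture. A call takes as long as a camera call. They do not tell look-alikes from the thing itself.
- viewer.silhouettes(name, camera): "mask" (384x512 bool, what is visible of it).
- viewer.pinpoint(name, camera): "at" ([x, y, z] in mm, in the coordinates of the camera as it stood for that picture, good to about 4 mm: a listed point, or the origin of a listed thing).
The state is a dict: "t": time; "joints": joint angles; "joint_velocities": joint speeds; "joint_torque": joint torques, N m; "tcp_pos": TCP position; "tcp_rot": TCP orientation; "contact_force": force on the tool from outside, world axes, zero at the start; "wrist_torque": the same for the moment, N m; "grip_width": opening from 0.0 (shut) to 1.0 (fully open); "grip_force": force on a finger pad.
Only numpy, scipy, OpenCV 4.12 (cv2) and the standard library are available. Lean on these libraries where they do the work, as an engineer would, in place of code of your own. Each camera call takes 0.05 s, during which the arm holds its last target. There are 200 camera calls.

## Working session

There is one attempt and no reset: what is moved stays moved. The work goes in short steps, each a Python script; the robot and the scene stay as the last script left them, time stands still between calls to the robot, and variables do not carry over. Pictures are saved under pics/ and viewed, at most 10 in all, crops included, and the job is handed in when it is done.

```bash
ls; mkdir -p pics
cat > h.py <<'E'
import numpy as np, cv2
from cell import robot, grip, kin, viewer
def cam2w(c,p):
    i=viewer.camera_info(c); return np.array(i["R"]).T@(np.array(p)-np.array(i["t"]))
def w2px(c,P):
    i=viewer.camera_info(c); K=np.array(i["camera_matrix"])
    q=np.array(i["R"])@np.array(P,float)+np.array(i["t"]); s=q[:2]/q[2]; s=s*(1+i["k1"]*(s@s))
    return (K@np.r_[s,1])[:2]
def px2w(c,uv,z):
    i=viewer.camera_info(c); K=np.array(i["camera_matrix"]); R=np.array(i["R"]); t=np.array(i["t"])
    d=cv2.undistortPoints(np.array([[uv]],float),K,np.array([i["k1"],0,0,0,0.]))[0,0]
    r=R.T@np.r_[d,1]; o=-R.T@t; return o+r*(z-o[2])/r[2]
def save(im,n,s=1.5):
    cv2.imwrite("pics/"+n,cv2.resize(im[:,:,::-1],None,fx=s,fy=s,interpolation=cv2.INTER_CUBIC))
E
python3 - <<'E'
from h import *
for c in("top","side"):
    save(viewer.read_camera(c),c+"0.png")
    i=viewer.camera_info(c); print(c,(-np.array(i["R"]).T@i["t"]).round(),i["k1"])
    for n in("jig","fixed_dog","fence","shelf","push_corner","loose_dog","jig_hole0","glue_jar","plane","offcut"):
        print(n,[(round(d["confidence"],2),cam2w(c,d["at"]).round(1).tolist(),w2px(c,cam2w(c,d["at"])).round().tolist()) for d in viewer.pinpoint(n,c)[:4]])
o=robot.observe();print(o["t"],o["tcp_rot"],o["grip_width"])
E
```

```text
pics
top [ 423.  -62. 1238.] -0.10250523985280263
jig []
fixed_dog [(0.68, [538.7, 69.2, 40.5], [222.0, 209.0])]
fence [(0.78, [657.5, -61.1, 37.8], [270.0, 168.0])]
shelf [(0.75, [541.3, 60.5, 35.4], [225.0, 209.0])]
push_corner [(0.67, [596.9, -186.5, 44.4], [315.0, 190.0]), (0.38, [485.0, -437.2, 1.3], [400.0, 234.0])]
loose_dog [(0.79, [570.6, 228.2, 6.7], [168.0, 198.0]), (0.66, [557.5, 363.6, 0.8], [122.0, 202.0]), (0.59, [581.3, 303.9, -0.7], [143.0, 194.0])]
jig_hole0 [(0.7, [563.7, -169.9, 36.5], [308.0, 203.0]), (0.55, [540.8, 56.5, 34.3], [226.0, 209.0])]
glue_jar [(0.71, [447.8, 310.7, 4.3], [138.0, 240.0])]
plane []
offcut [(0.77, [792.0, 88.9, 2.5], [220.0, 125.0])]
side [ 424.  896. 1073.] -0.05369509552837636
jig []
fixed_dog [(0.64, [536.4, 62.6, 37.2], [268.0, 225.0])]
fence [(0.94, [656.2, -62.4, 40.1], [239.0, 190.0])]
shelf [(0.95, [538.3, 63.2, 40.6], [267.0, 225.0]), (0.51, [566.6, -175.6, 37.3], [272.0, 172.0])]
push_corner [(0.9, [586.4, -188.1, 43.1], [267.0, 167.0])]
loose_dog [(0.7, [549.6, 363.3, -0.1], [242.0, 319.0]), (0.63, [576.9, 302.7, 2.1], [237.0, 297.0]), (0.53, [574.0, 227.3, 0.0], [244.0, 275.0])]
jig_hole0 [(0.77, [566.4, -174.0, 37.3], [272.0, 172.0])]
glue_jar [(0.81, [445.8, 314.8, 3.3], [283.0, 309.0])]
plane [(0.67, [478.7, -442.6, 3.9], [305.0, 135.0])]
offcut [(0.97, [785.2, 88.1, 0.8], [189.0, 226.0])]
1.1 [4.58311746e-01 3.10795161e+00 1.14368827e-05] 1.00417074866649
```

Run:
```python
from h import *
im=viewer.read_camera("top"); a=im[140:300,90:350]; save(a,"topc.png",3)
im=viewer.read_camera("side"); save(im[120:345,150:350],"sidec.png",2.6)
```

```text
(no output)
```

View pics/topc.png

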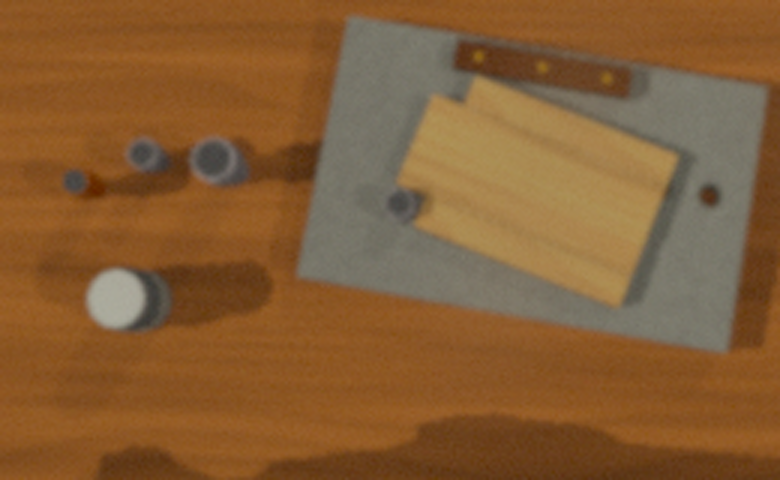

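View pics/sidec.png

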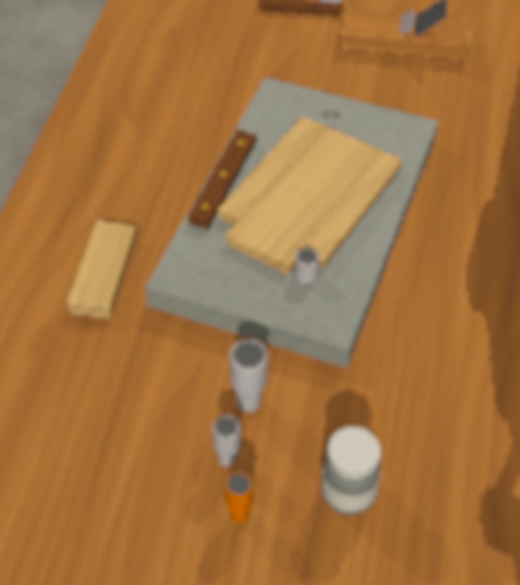

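View pics/top0.png

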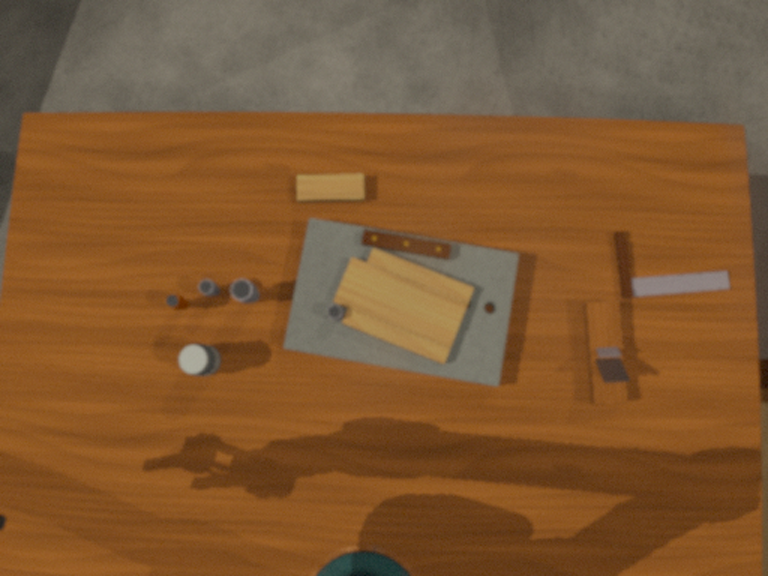

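Loose-dog candidates, as top-image pixels: large grey (162,193), small grey (138,191) and orange (115,200). The dog I want is the middle, small grey one. It isn't orange, and it's smaller than the other grey one; both crops show this. It stands at about (579,303) mm. The hole visible at top pixel (326,205) is the outer one (-163). Hole0 is under the shelf.

Next I'll fit the jig, shelf and dog accurately.

```bash
cat >> h.py <<'E'
def ortho(c,z,im,x0=380,x1=720,y0=-320,y1=400,s=2):
    # image: row -> x decreasing, col -> y decreasing
    X,Y=np.meshgrid(np.arange(x1,x0,-1/s),np.arange(y1,y0,-1/s),indexing="ij")
    i=viewer.camera_info(c);K=np.array(i["camera_matrix"])
    P=np.stack([X,Y,np.full_like(X,z)],-1)@np.array(i["R"]).T+np.array(i["t"])
    q=P[...,:2]/P[...,2:];q=q*(1+i["k1"]*(q**2).sum(-1,keepdims=True))
    return cv2.remap(im,(q[...,0]*K[0,0]+q[...,1]*K[0,1]+K[0,2]).astype("f4"),(q[...,1]*K[1,1]+K[1,2]).astype("f4"),cv2.INTER_CUBIC)
def rect(mask,x1=720,y1=400,s=2):
    m=cv2.morphologyEx(mask.astype("u1"),cv2.MORPH_OPEN,np.ones((7,7)))
    k=max(cv2.findContours(m,cv2.RETR_EXTERNAL,cv2.CHAIN_APPROX_NONE)[0],key=cv2.contourArea)
    b=cv2.boxPoints(cv2.minAreaRect(k)); return np.c_[x1-b[:,1]/s,y1-b[:,0]/s]
E
python3 - <<'E'
from h import *
def desc(b):
    e=[np.linalg.norm(b[(i+1)%4]-b[i]) for i in range(2)]
    v=b[1]-b[0] if e[0]>e[1] else b[2]-b[1]
    v=v*np.sign(v[1]); return b.mean(0).round(1),np.round(e,1),np.degrees(np.arctan2(-v[0],v[1])).round(2)
for c in("top","side"):
    im=viewer.read_camera(c)
    o=ortho(c,36,im); h=cv2.cvtColor(o,cv2.COLOR_RGB2HSV); 
    x1=720;jm=(h[...,1]<70); jm[:, :500]=0
    save(o,c+"_o36.png",0.55)
    print(c,"jig",desc(rect(cv2.morphologyEx(jm.astype("u1"),cv2.MORPH_CLOSE,np.ones((9,9))))))
    for n,z in(("shelf",54),("fence",52)):
        for d in viewer.silhouettes(n,c)[:2]:
            m=cv2.GaussianBlur(ortho(c,z,d["mask"].astype("u1")*255),(0,0),2)>127
            b=rect(m);print(n,round(d["confidence"],2),desc(b),b.round(1).tolist())
    for d in viewer.silhouettes("loose_dog",c)[:4]:
        m=d["mask"];r,cc=np.nonzero(m);print("ld",round(d["confidence"],2),m.sum(),(cc.mean(),r.mean()),(r.min(),r.max()),(cc.min(),cc.max()))
    u=w2px(c,[579,303,66]);print("head pred px",u, "hole1 px top->",px2w(c,(326.3,205),36) if c=="top" else "")
a=cv2.vconcat([cv2.imread("pics/top_o36.png"),cv2.imread("pics/side_o36.png")]);cv2.imwrite("pics/o.png",cv2.resize(a,(790,int(a.shape[0]*790/a.shape[1])))[:600]);print(a.shape)
E
```

```text
top jig (array([569. , -56.9], dtype=float32), array([249.7, 400.6], dtype=float32), np.float32(-8.55))
shelf 0.81 (array([562.9, -53.9], dtype=float32), array([153.8, 236.3], dtype=float32), np.float32(-20.19)) [[531.5, 83.5], [675.7999877929688, 30.5], [594.2999877929688, -191.3000030517578], [450.0, -138.3000030517578]]
fence 0.5 (array([567. , -57.1], dtype=float32), array([249.6, 396.7], dtype=float32), np.float32(-8.67)) [[473.6000061035156, 157.8000030517578], [720.2999877929688, 120.19999694824219], [660.5, -272.0], [413.70001220703125, -234.3000030517578]]
ld 0.66 231 (np.float64(162.94805194805195), np.float64(193.57575757575756)) (np.int64(185), np.int64(201)) (np.int64(154), np.int64(173))
ld 0.43 108 (np.float64(117.04629629629629), np.float64(200.74074074074073)) (np.int64(196), np.int64(205)) (np.int64(111), np.int64(124))
head pred px [136.65195364 191.54446007] hole1 px top-> [ 558.25035711 -220.31095707   36.        ]
side jig (array([565.2, -48. ], dtype=float32), array([252.5, 423.9], dtype=float32), np.float32(-8.63))
shelf 0.6 (array([558.7, -50.8], dtype=float3
[... 236 characters left out ...]
dtype=float32), array([ 36.8, 171.2], dtype=float32), np.float32(-9.75)) [[665.5, 33.599998474121094], [701.7999877929688, 27.299999237060547], [672.7999877929688, -141.39999389648438], [636.5, -135.10000610351562]]
ld 0.68 297 (np.float64(245.07744107744108), np.float64(262.4848484848485)) (np.int64(251), np.int64(276)) (np.int64(238), np.int64(252))
ld 0.63 171 (np.float64(236.46783625730995), np.float64(289.09941520467834)) (np.int64(280), np.int64(299)) (np.int64(232), np.int64(241))
ld 0.47 164 (np.float64(241.5487804878049), np.float64(310.6158536585366)) (np.int64(302), np.int64(320)) (np.int64(237), np.int64(246))
head pred px [236.30931672 284.45031114] hole1 px top-> 
(748, 792, 3)
```

View pics/o.png

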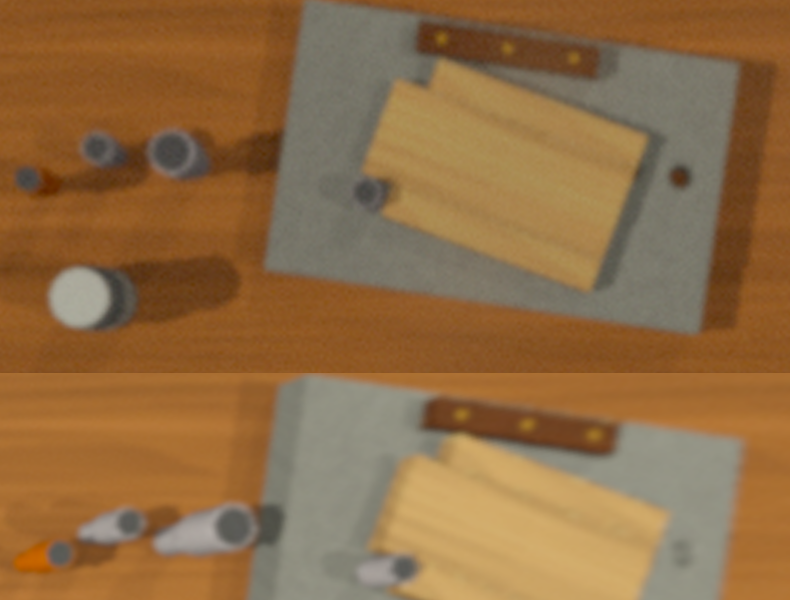

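Jig: centre about (568.5,-57), yaw -8.6°. The outer hole agrees to 1 mm. The shelf sits at about (541,59), -20°, so 11.5° out of square and roughly 4 mm off the dog. Now the push.

```bash
cat >> h.py <<'E'
from scipy.spatial.transform import Rotation as Ro
JY=-8.6; J=np.array([568.5,-57.])
def rz(d): a=np.radians(d); return np.array([[np.cos(a),-np.sin(a)],[np.sin(a),np.cos(a)]])
def rot(d,flip=1):  # tool down, tool y along world direction d deg
    y=flip*np.r_[rz(d)[:,0],0]; z=np.array([0,0,-1.]); return Ro.from_matrix(np.c_[np.cross(y,z),y,z]).as_rotvec()
def jig(x,y): return J+rz(JY)@[x,y]
D=jig(-45,115)
E
python3 - <<'E'
from h import *
S=np.array([541.3,59.3]);th=-20.0
p=S+rz(th)@[110,-214-10-14]
for f in(1,-1): print(f,kin.ik(np.r_[p,150],rot(th,f)), kin.ik(np.r_[579,303,150],rot(JY,f)))
f=min((1,-1),key=lambda f:abs(kin.ik(np.r_[p,150],rot(th,f))[6]))
print(f)
grip(0.0,20)
robot.movep(np.r_[p,150],rot(th,f)); robot.servo_line(np.r_[p,40],feed=120)
o=robot.observe();print(o["t"],o["tcp_pos"],o["contact_force"])
t=o["t"];q=p+rz(th)@[0,1.]
robot.servo_line(np.r_[q,40],feed=40);o=robot.observe();print(o["t"]-t,o["contact_force"],o["tcp_pos"])
save(viewer.read_camera("top")[140:260,180:360],"pre.png",4)
E
```

```text
1 [-0.40745952  0.62569266  0.9742205   1.83520838 -0.60784421  1.01286971
  0.46978717] [-0.82975889  0.5596333   0.41507235  1.67042211 -0.26306421  0.96711528
 -0.47074232]
-1 [-0.56761557  0.88214147  1.3427734   1.84289574 -0.92633909  1.22504157
 -2.41392778] [-0.38823476  0.5521154  -0.20208863  1.6372369   0.12839224  0.96525259
  2.35720006]
1
7.1917 [ 563.76709955 -202.32608825   40.66355979] [-0.32718514  0.24302051  0.16920632]
0.25 [0.08460997 0.23122354 0.05049464] [ 564.03409409 -200.83457057   40.53267036]
```

View pics/pre.png

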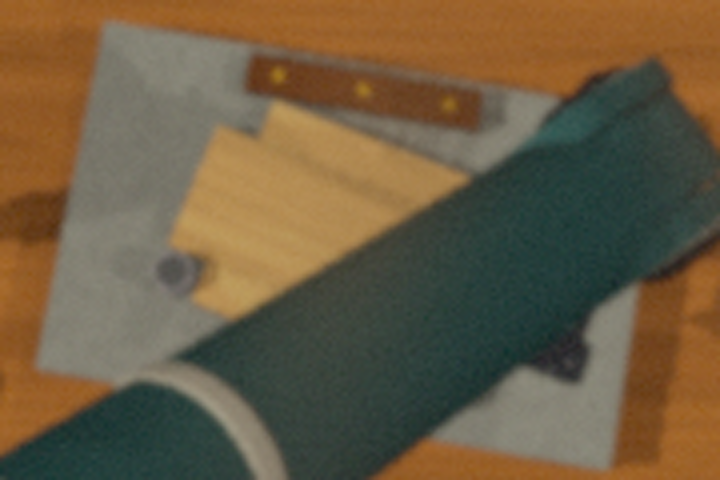

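```bash
cat > swing.py <<'E'
from h import *
from scipy.optimize import brentq
def est(p,lim=True):
    g=lambda t:(rz(t).T@(p-D))[1]+10+214
    return brentq(g,-40,5)
o=robot.observe(); p=np.array(o["tcp_pos"][:2]); F0=np.array(o["contact_force"])
th=-20.;ph=0;d=0;n=0
while n<110:
    n+=1
    if ph==0: st=rz(th)@[0,1.]
    elif ph==1: st=rz(th)@[.65,1.]*.9; th+=.3
    else:
        th=min(est(p),JY+.0); r=rz(th).T@(p-D); v=np.array([-r[1],r[0]])/np.hypot(*r)
        st=rz(th)@v*(1.6 if JY-th>2 else .6)
    p=p+st
    robot.servo_line(np.r_[p,40],feed=40,rotation=rot(th))
    o=robot.observe();F=np.array(o["contact_force"])-F0;f=np.hypot(*F[:2]); fl=rz(th).T@F[:2]
    if n%2==0 or f>3: print(n,ph,round(o["t"],1),round(th,1),p.round(1),fl.round(1),round(F[2],1),(np.array(o["tcp_pos"][:2])-p).round(1))
    if ph==0 and -fl[1]>.8: ph=1
    elif ph==1:
        d+=1
        if d>=11: ph=2
    if f>(6 if ph<2 else 7): break
print(n,p.tolist(),th,est(p),F0.tolist(),o["t"])
E
python3 swing.py
```

```text
2 0 8.0 -20.0 [ 564.6 -199. ] [-0.3  0.1] -0.4 [0.  0.1]
4 0 8.5 -20.0 [ 565.3 -197.1] [0.2 0. ] -0.1 [0. 0.]
6 0 9.0 -20.0 [ 566.  -195.2] [-0.5  1.1] -0.7 [0.  0.1]
8 0 9.5 -20.0 [ 566.7 -193.4] [-0.2 -0.4] -0.6 [0.  0.1]
10 0 10.0 -20.0 [ 567.4 -191.5] [0.6 0.1] -0.5 [0.  0.1]
12 0 10.5 -20.0 [ 568.1 -189.6] [ 0.6 -0.2] -0.5 [ 0.  -0.2]
14 0 11.0 -20.0 [ 568.7 -187.7] [ 0.9 -1.1] -0.5 [ 0.1 -0.1]
16 1 11.5 -19.4 [ 570.5 -186.4] [ 0.1 -0.9] 0.2 [0.1 0.1]
18 1 12.0 -18.8 [ 572.2 -185.1] [ 1.  -2.1] 0.4 [ 0.1 -0.1]
20 1 12.5 -18.2 [ 573.8 -183.8] [ 2.1 -3.5] -0.8 [ 0.2 -0.6]
21 1 12.7 -17.9 [ 574.7 -183.1] [ 3.2 -5.3] -1.8 [ 0.3 -1.2]
21 [574.6759718635684, -183.11432759601684] -17.899999999999995 -18.073893800103846 [-0.3448201819355397, -0.1985479040196676, 0.4970469436060816] 12.7417
```

Run:
```python
from h import *
a=viewer.read_camera("side")[110:290,170:370]; b=viewer.read_camera("top")[140:260,180:360]
save(a,"s1.png",3)
o=robot.observe();print(o["t"],o["contact_force"],o["tcp_pos"])
for c in("top","side"):
    viewer.read_camera(c)
    for n in("shelf","push_corner"): print(n,[(round(d["confidence"],2),cam2w(c,d["at"]).round(1).tolist()) for d in viewer.pinpoint(n,c)[:2]])
```

```text
12.8417 [-0.43897713 -7.33809466 -1.15252174] [ 575.01942216 -184.2895144    40.09853174]
shelf [(0.96, [542.4, 64.5, 36.1])]
push_corner []
shelf [(0.76, [536.6, 66.5, 37.0])]
push_corner [(0.77, [594.3, -178.6, 44.0])]
```

View pics/s1.png

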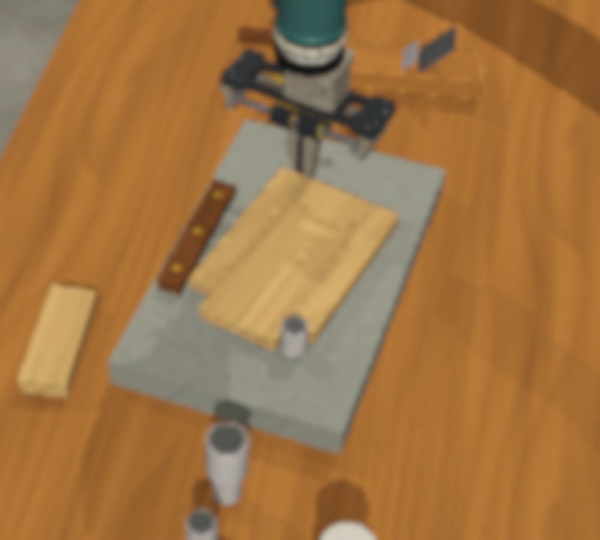

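The shelf now bears on the dog. It jams because finger friction acts away from the fence, so I need to lean towards the fence and regulate the normal force.

```bash
cat > swing2.py <<'E'
from h import *
from scipy.optimize import brentq
F0=np.array([-.2,0,.2])
def est(p): return brentq(lambda t:(rz(t).T@(p-D))[1]+10+214,-40,15)
o=robot.observe(); p=np.array([574.68,-183.11])
F=np.array(o["contact_force"])-F0; n=0; hit=0
while n<75:
    n+=1
    a=np.array(o["tcp_pos"][:2]); th=min(est(a),JY)
    fl=-(rz(th).T@F[:2])           # push on the shelf, shelf axes
    near=JY-th<2.0
    s=(.5 if near else 1.0)
    st=rz(th)@[1.9*s if fl[0]<3 else .9*s, .9*s+np.clip(.12*(4-fl[1]),-.7,.4)]
    p=p+st
    robot.servo_line(np.r_[p,40],feed=40,rotation=rot(th))
    o=robot.observe();F=np.array(o["contact_force"])-F0;f=np.hypot(*F[:2])
    if n%3==0 or f>8: print(n,round(o["t"],1),round(th,1),p.round(1),fl.round(1),round(f,1),((rz(th).T@(np.array(o["tcp_pos"][:2])-D))[0]).round(1),(np.array(o["tcp_pos"][:2])-p).round(1))
    if f>13 or (near and f>8.5): break
print(n,p.tolist(),th,f,o["t"])
E
python3 swing2.py
```

```text
3 13.9 -17.6 [ 580.8 -182.7] [-2.1  4. ] 5.2 112.8 [ 0.4 -0.6]
6 14.6 -16.1 [ 587.  -181.9] [-3.   4.5] 5.5 112.6 [ 0.4 -0.3]
9 15.4 -14.7 [ 593.1 -181. ] [-1.3  4.5] 4.7 112.6 [0.3 0.1]
12 16.1 -13.3 [ 599.3 -179.8] [-1.6  3.7] 3.7 112.7 [0.3 0.2]
15 16.9 -11.8 [ 605.5 -178.1] [-2.   3.3] 3.5 112.6 [0.3 0.1]
18 17.6 -10.3 [ 610.7 -176.5] [-2.5  3.6] 3.9 111.3 [ 0.1 -0.1]
21 18.4 -9.6 [ 613.7 -175.6] [-2.   4.5] 5.0 111.5 [0.1 0.1]
24 19.1 -8.9 [ 616.7 -174.7] [-2.4  3.8] 4.2 111.4 [0.1 0.1]
27 19.9 -8.6 [ 619.8 -173.8] [2.5 4.8] 5.5 111.9 [-1.3 -0.6]
30 20.6 -8.6 [ 621.2 -173.1] [3.7 5.8] 7.1 112.6 [-2.1 -1.5]
31 20.9 -8.6 [ 621.7 -173. ] [3.7 6.1] 8.3 112.9 [-2.3 -1.6]
32 21.1 -8.6 [ 622.2 -172.9] [4.5 6.9] 8.5 113.3 [-2.4 -1.8]
33 21.4 -8.6 [ 622.6 -173. ] [3.8 7.6] 8.1 113.7 [-2.5 -1.7]
34 21.6 -8.6 [ 623.1 -172.9] [4.1 6.9] 8.4 114.0 [-2.6 -1.8]
36 22.1 -8.6 [ 624.  -172.9] [3.9 6.8] 8.2 114.8 [-2.7 -2. ]
38 22.6 -8.6 [ 624.9 -172.9] [4.  6.7] 9.2 115.6 [-2.9 -2.1]
38 [624.9037417779716, -172.87171374377513] -8.6 9.23496675894048 22.6417
```

Run:
```python
from h import *
p=np.array([624.9,-172.87])+rz(JY)@[0,.2]
robot.servo_line(np.r_[p,40],feed=20)
for _ in range(3): robot.hold(.5); print((rz(JY).T@np.array(robot.observe()["contact_force"][:2])).round(1))
p=p+rz(JY)@[-1,-20.]
robot.servo_line(np.r_[p,40],feed=40); robot.servo_line(np.r_[p,160],feed=150)
o=robot.observe();print(o["t"],o["contact_force"])
# go above loose dog, high
grip(0.75,30)
q=kin.ik(np.r_[579,303,180],rot(JY)); print(q)
robot.movep(np.r_[579,303,180],rot(JY))
im=viewer.read_camera("top");save(im[140:260,180:360],"home.png",4)
for d in viewer.pinpoint("jig_hole0","top")[:2]+viewer.pinpoint("shelf","top")[:1]+viewer.pinpoint("push_corner","top")[:1]: print(round(d["confidence"],2),cam2w("top",d["at"]).round(1))
print("exp hole",jig(15,-115),"corner",D+rz(JY)@[134,-214],"dog",D, w2px("top",np.r_[jig(15,-115),36]))
s=viewer.read_camera("side")
for d in viewer.pinpoint("jig_hole0","side")[:2]: print("side",cam2w("side",d["at"]).round(1))
o=robot.observe();print(o["t"],o["tcp_pos"])
```

```text
[-5.3 -8. ]
[-5.1 -8.4]
[-3.6 -8.4]
25.9917 [0.17923429 0.45007651 0.05779155]
[-1.16448034  0.66684218  0.9432509   1.66942191 -0.59096265  1.11656662
 -0.20291583]
0.65 [ 563.1 -170.4   36.1]
0.78 [540.4  64.   35.7]
0.91 [ 642.1 -167.1   45.2]
exp hole [ 566.13478122 -172.95001397] corner [ 641.69531891 -168.19552729] dog [541.20252735  63.43607428] [309.25715669 201.76987007]
side [ 563.8 -175.9   38.2]
side [785.1  84.4   1.9]
29.1833 [579.31863498 302.32997544 180.03799804]
```

View pics/home.png

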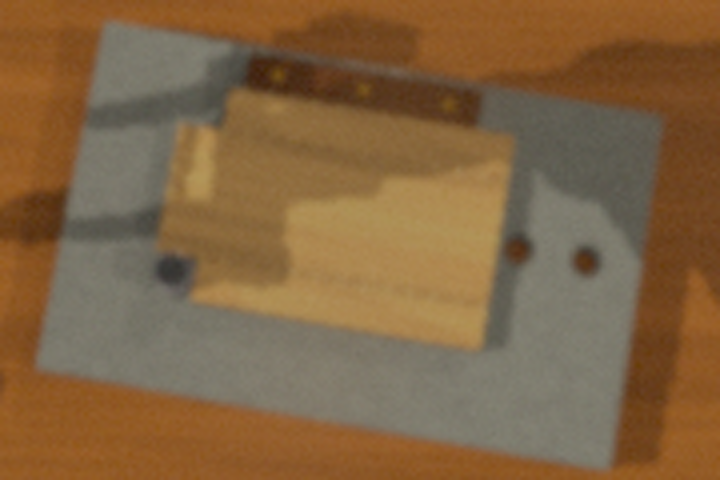

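Run:
```python
from h import *
for c,g in(("top",(137.9,191.2)),("side",(236.9,284.2))): print("head",c,px2w(c,g,66).round(1))
# top-camera calibration check on dog top faces / holes
t=viewer.read_camera("top"); s=viewer.read_camera("side")
for c,im in(("top",t),("side",s)):
    for y in(-115,-163):
        o=ortho(c,36,im,*[v for v in(jig(15,y)[0]-14,jig(15,y)[0]+14,jig(15,y)[1]-14,jig(15,y)[1]+14)],4)
        g=cv2.cvtColor(o,cv2.COLOR_RGB2HSV)[...,2].astype(float) if c=="side" else o[...,2].astype(float)
        if c=="top":
            w=np.clip(np.percentile(g,60)-g-15,0,None)
            if y==-115: w[:, :20]=0
            r,cc=np.indices(w.shape); print(c,y,"offset from model",14-(w*r).sum()/w.sum()/4,14-(w*cc).sum()/w.sum()/4,w.max())
b=cv2.hconcat([cv2.resize(s[270:310,215:265],(400,320),interpolation=cv2.INTER_CUBIC),cv2.resize(t[175:215,115:165],(400,320),interpolation=cv2.INTER_CUBIC)])
save(b,"grasp.png",1)
```

```text
head top [580.  299.6  66. ]
head side [577.6 301.9  66. ]
top -115 offset from model -0.4675083427364175 1.1072551796989405 37.0
top -163 offset from model -0.38454552889300864 0.9318531871247391 62.0
```

View pics/grasp.png

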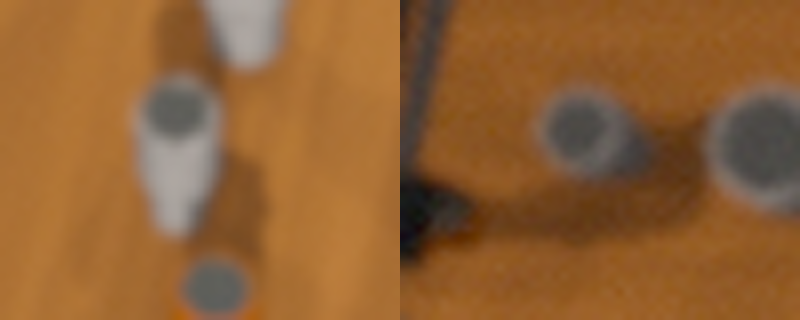

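The shelf is home against the fence and dog, and both holes are visible. Hole0 shows at about (309.5,202) px, within 1 mm of the model. The small grey dog is isolated enough to grasp at about (579,301.5).

Run:
```python
from h import *
robot.servo_line([579,301.5,44],feed=120)
o=robot.observe();print(o["t"],o["tcp_pos"],o["contact_force"])
grip(0.1,25); robot.hold(.2)
o=robot.observe();print(o["grip_width"]*92,o["grip_force"],o["contact_force"],o["tcp_pos"])
robot.servo_line([579,301.5,150],feed=120)
s=viewer.read_camera("side");t=viewer.read_camera("top")
o=robot.observe();print(o["t"],o["grip_width"]*92,o["tcp_pos"])
b=cv2.hconcat([cv2.resize(s[200:340,170:300],(390,420),interpolation=cv2.INTER_CUBIC),cv2.resize(t[130:270,60:190],(390,420),interpolation=cv2.INTER_CUBIC)])
save(b,"lift.png",1)
```

```text
30.5667 [579.66091476 301.71605525  44.88868768] [ 0.11452413 -0.09818998 -0.47197819]
27.440415308201203 24.923621714115143 [ 0.1484537  -1.2703969   0.41840326] [579.05458042 301.50432597  44.03176269]
32.6 27.087996218188827 [578.42828092 301.34228057 148.99336616]
```

View pics/lift.png

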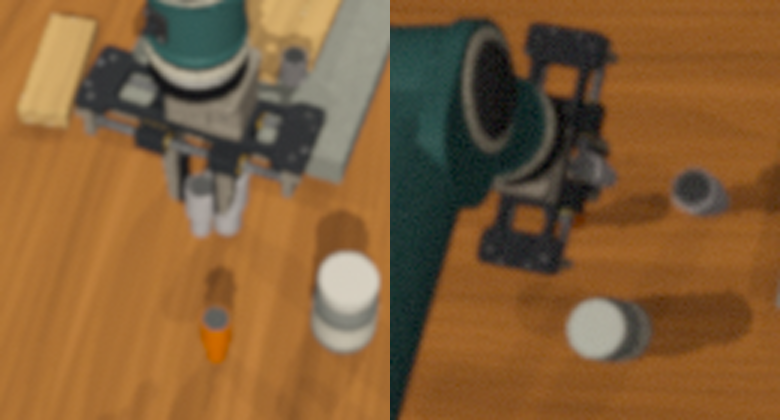

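```bash
cat > ins.py <<'E'
from h import *
print("exp",w2px("side",[578.4,301.3,171]),"got 236.7,261.7",px2w("side",(236.7,261.7),171).round(1))
H=np.array([565.9,-172.4])
robot.movep(np.r_[H,150],rot(JY)); robot.servo_line(np.r_[H,88],feed=80); robot.hold(.2)
o=robot.observe();F0=np.array(o["contact_force"]);print(o["t"],F0.round(1),np.round(o["tcp_pos"],1))
xy=H.copy();z=88.;k=0
while z>47.5 and o["t"]<58:
    z-=1.5; robot.servo_line(np.r_[xy,z],feed=25)
    o=robot.observe();F=np.array(o["contact_force"])-F0
    if k%4==0 or F[2]>3: print(round(o["t"],1),z,np.round(o["tcp_pos"],1),F.round(1))
    k+=1
    if F[2]>14: break
    if np.hypot(*F[:2])>3: xy=xy+np.clip(F[:2]*.1,-.6,.6)   # yield sideways
print(o["t"],o["tcp_pos"],F,xy)
E
python3 ins.py
```

```text
exp [236.04384344 261.66977165] got 236.7,261.7 [576.8 301.  171. ]
35.4583 [ 0.7  0.  -0.6] [ 566.2 -172.4   88.5]
35.7 86.5 [ 565.9 -172.3   86.5] [-0.5 -0.1 -0.4]
36.7 80.5 [ 565.8 -172.3   80.4] [-1.2  0.4 -0.7]
37.7 74.5 [ 565.  -172.8   74.2] [-3.9 -1.6 -0.5]
38.7 68.5 [ 564.8 -173.2   68.4] [-3.1 -2.  -0.2]
39.7 62.5 [ 564.3 -173.4   62.4] [-1.  -1.4 -1.1]
40.7 56.5 [ 564.2 -173.5   56.4] [-0.5  0.1 -0.5]
41.7 50.5 [ 564.2 -173.5   50.4] [ 0.3 -0.6 -0.7]
42.2 47.5 [ 564.5 -173.7   48. ] [-2.2  0.8  5.5]
42.2083 [ 564.47366428 -173.72566037   48.01656065] [-2.23222892  0.7644498   5.45043272] [ 564.25799106 -173.56788786]
```

It went in smoothly and seated at TCP z = 48, with Fz rising as expected. Next: release, retreat and check.

Run:
```python
from h import *
xy=np.array([564.3,-173.55])
grip(0.42); robot.hold(.2)
o=robot.observe();print(o["t"],o["contact_force"])
robot.servo_line(np.r_[xy,160],feed=70)
robot.movep([450,150,250],rot(JY)) if kin.ik([450,150,250],rot(JY)) is not None else None
t=viewer.read_camera("top");
for n in("loose_dog","shelf","push_corner"):print(n,[(round(d["confidence"],2),cam2w("top",d["at"]).round(1).tolist()) for d in viewer.pinpoint(n,"top")[:4]])
s=viewer.read_camera("side")
print([(round(d["confidence"],2),cam2w("side",d["at"]).round(1).tolist()) for d in viewer.pinpoint("loose_dog","side")[:4]])
b=cv2.hconcat([cv2.resize(s[120:260,190:320],(390,420),interpolation=cv2.INTER_CUBIC),cv2.resize(t[135:275,210:340],(390,420),interpolation=cv2.INTER_CUBIC)])
save(b,"end.png",1);print(robot.observe()["t"])
```

```text
42.775 [0.25043797 0.48057499 0.05530458]
loose_dog [(0.46, [563.6, -172.1, 3.0]), (0.39, [557.8, 366.8, 3.0])]
shelf [(0.88, [542.9, 62.1, 35.0])]
push_corner [(0.83, [645.5, -169.4, 48.2])]
[(0.65, [549.6, 361.8, 4.2]), (0.56, [575.7, 226.9, 4.7])]
46.1667
```

View pics/end.png

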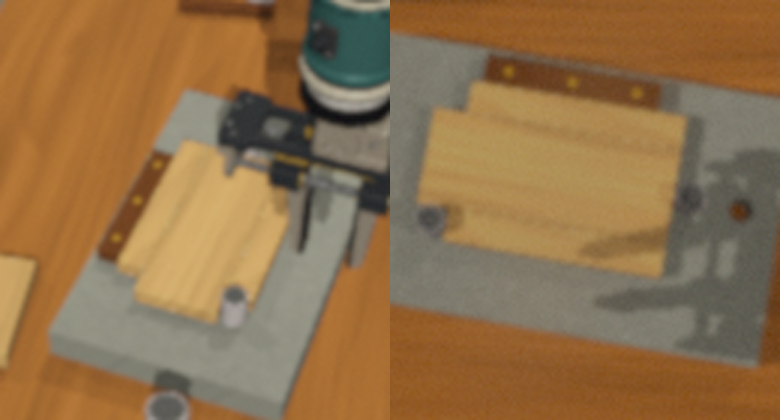

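The top view shows the shelf flush on the fence and bearing on the fitted dog. The loose dog is seated in hole0, at about (690,198) in the picture, and the outer hole is empty. Handing in.

```bash
python3 -c "
from h import *
robot.hold(.3); print(robot.job_done())"
```

```text
the job is handed in; nothing more can be done
None
```

I squared the shelf against dog and fence, pressed it home at 8–10 N for about 1.5 s, fitted the loose dog fully down in the hole by its free end, and handed the job in at about 46.5 s; the verdict was not shown.

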